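Start the flip timer at the rapid-test desk

TASK

A sample has just gone into the test cassette, so start the white six-sided flip timer: roll it over on the desk mat, one flat at a time, until its green face is on top. Let it come to rest on the flat in between (yellow face up) before rolling on, never lift it off the mat, and leave it lying on the mat. Do not disturb the charcoal timer, which is already running, or the cassette.

Things in the scene. Friction and masses are not known exactly. Their poses are not given: they have to be found in the camera images.
- timer_centre (a point): White hexagonal prism, 44 mm across flats, 70 long, 0.12 kg, loose on a flat. One long face green, a neighbour yellow, four white. At the start yellow is the upper slope of one side, green the lower slope under it: two flats, rolled away from the yellow side. Pushed high on the yellow slope it tips about its far bottom edge; rise with it. Point: its centre; x along it, z out of the green face.
- timer2_centre (a point): The charcoal timer, same shape and size, running: its blue face is on top. Leave it alone. Point at its centre; x along its length, z out through the blue face.
- cassette_centre (a point): The test cassette, a loose flat white plastic bar 70 x 22 x 6 mm, with a small round magenta well, lying near the mat edge next to the robot. Leave it alone. Point at its centre; y along its length, z up.
- mat: The pale blue desk mat, 340 mm (x) by 500 mm (y), 3 mm thick, fixed to the desk; both timers and the cassette lie on it. Origin at the centre of its underside, z up.
Things that resemble listed ones, but are neither listed nor needed, are in the scene too. There is more than one size of the part that bears timer2_centre; the job needs the smallest. Of the things that look like the part that bears timer_centre, the middle-sized one is meant.

How it is judged:
By the outcome, as a careful person would: the job done as asked, in the order asked, and still so for the second after the job is handed in, with the robot touching nothing.
It also fails if it takes over 37 s, if anything falls off the work surface, if the arm or the gripper's body presses on something with over 40 N, if the wrist force passes 120 N, or if a joint passes its speed limit or range.

ROBOT

A 6-joint arm with a two-finger parallel gripper is mounted at the origin on the work surface. World frame = base frame: x ahead of the robot, y to its left, z up, the work surface at z = 0. Lengths are in m, angles in rad, forces in N, time in s.
With the tool pointing down it reaches from about 0.35 to 0.775 m from the base axis. Payload 7.3 kg.
Tool frame: the origin (TCP) lies between the finger pads; the fingertips stand 14 mm ahead of it and the grasp point (between the pads) lies 5 mm behind it; z points along the fingers, y is the direction in which the jaws open and shut (so a half turn about z gives the same grasp; the last joint's range is limited). The gripper opens to 92 mm and grips with 3 to 60 N. Pads are 19 mm wide; open, the fingers measure 130 mm over their backs; the gripper's body (75 mm by 190 mm) begins 47 mm behind the grasp point.
Start: joints at [-1.411, 0.342, 1.524, -0, 1.275, -0.146], TCP at [0.158, -0.501, 0.241] pointing down, gripper open.
Joint ranges: [-2.53, 2.53], [-0.77, 2.02], [0.04, 2.7], [-1, 4.14], [0.28, 2.66], [-3.11, 3.11]. Speed limits (rad/s): [2.57, 2.57, 3.14, 3.14, 3.14, 3.14].

INTERFACE

Orientations are given as [roll, pitch, yaw] about the fixed x, y, z axes, in that order (R = Rz(yaw) Ry(pitch) Rx(roll)).
In Python, from cell import robot gives the robot as it stands.
- The arm moves only by the shell command python3 -m creep 'ROWS' [FORCE]. ROWS is JSON, a list that holds one entry, the list of rows, each a list of 7 numbers: the shift along the tool's x, y, z in cm, then the turn, a rotation vector about the tool's x, y, z in degrees, then the gripper command: -1 is shut, 1 is fully open, values between are in proportion. In form: [[[tx, ty, tz, wx, wy, wz, gripper], ...]]. A call has 1 to 8 rows; each row is the pose to reach, as a shift and turn from the pose measured when the call began, along the tool's axes at that moment; what a row does not reach only later rows make up. A row lasts 1/10 s, in which the tool goes at most 50 mm and 8.59 degrees, less where a joint would pass 70% of its speed; a pose out of reach is approached as far as the arm can. A call with a gripper value outside its range is refused whole. The fingers move at their own pace and stop on an object; FORCE is the grip in N (left out, the last holds). Time passes only in rows, so rows that repeat a pose let the fingers close. It gives the time, the measured TCP pose, the force and the opening at its end, in the units of the state.
- robot.observe(): the state, without advancing time (a new reading comes with each control period).
- robot.read_camera(name): name is "scene" or "top" or "wrist"; returns the picture (400x640x3 uint8, red, green, blue); there is no depth.
- robot.camera_params(name): a dict with "camera_matrix" (3x3 intrinsics, pixels), "k1" (the pictures are not rectified: a ray, as slopes to the right and down, at radius r is drawn at 1 + k1 r^2 times it, then the intrinsics apply), "R" (3x3) and "t" (3): a world point X has camera coordinates R X + t. Camera axes: x right, y down, z forward; pixel columns grow to the right and rows downward; lengths in m; the calibration is good to about 2 mm. A picture is of the moment at which its call begins: read the wrist's pose just before it. camera_params takes no time and is no camera call; for the wrist camera it gives the pose at the moment of the call.
- robot.hand_in(): hands the job in, once; it reports no verdict.
Trained networks look in the newest picture that a camera, given by its name, has taken for a name from the list of things; names that differ only in an ending like _2 or _b are one class to them, and where a whole thing is asked for, a point or a joint stands for the part that bears it (a point fixed in the world has none). Each returns a list of dicts, best first, with "score" (0 to 1); they miss things now and then, are a little off and sometimes report something else, mostly with a low value. They report only what shows in the picture. A call takes as long as a camera call. They do not tell look-alikes from the thing itself.
- robot.look_for(camera, label): "centre" ([x, y, z] in m, in the coordinates of the camera as it stood for that picture, good to about 4 mm: the middle of the surface that is visible of it).
- robot.masks_of(camera, label): "mask" (400x640 bool, what is visible of it).
The state is a dict: "time": time; "qpos": joint angles; "qvel": joint speeds; "joint_efforts": joint torques, N m; "tool_pos": TCP position; "tool_rot": TCP orientation; "contact_force": force on the tool from outside, world axes, zero at the start; "torque": the same for the moment, N m; "opening": finger opening in m.
Only numpy, scipy, OpenCV 4.12 (cv2) and the standard library are available. Lean on these libraries where they do the work, as an engineer would, in place of code of your own. Each camera call takes 0.05 s, during which the arm holds its last target.

## Working session

There is one attempt and no reset: what is moved stays moved. The work goes in short steps, Python scripts to look and compute and a shell command to move; the robot and the scene stay as the last step left them, time stands still between calls to the robot, and variables do not carry over. Pictures are saved under pics/ and viewed, and the job is handed in when it is done.

```bash
mkdir -p pics; ls; python3 - <<'E'
from cell import robot
import cv2
for c in ["scene","top"]:
    im=robot.read_camera(c); cv2.imwrite(f"pics/{c}0.png",im[:,:,::-1])
    p=robot.camera_params(c); print(c,p)
    for l in ["timer_centre","timer2_centre","cassette_centre"]:
        for d in robot.look_for(c,l): 
            import numpy as np
            print(l,d['score'],np.round(p['R'].T@(np.array(d['centre'])-p['t']),3))
print(robot.observe())
E
```

```text
pics
scene {'camera_matrix': array([[443.10661177,   0.        , 320.9407716 ],
       [  0.        , 443.10661177, 199.43022549],
       [  0.        ,   0.        ,   1.        ]]), 'k1': 0.021371738475923812, 'R': array([[ 0.24449267,  0.96953825,  0.0147959 ],
       [ 0.6961589 , -0.1648908 , -0.69869437],
       [-0.6749712 ,  0.18112595, -0.71526727]]), 't': array([-0.11656779, -0.35110369,  1.45718018])}
timer_centre 0.97 [0.291 0.25  0.044]
timer_centre 0.93 [0.578 0.072 0.041]
timer_centre 0.53 [0.472 0.028 0.031]
timer2_centre 0.74 [ 0.577 -0.165  0.043]
timer2_centre 0.71 [0.81  0.213 0.052]
cassette_centre 0.44 [ 0.396 -0.079  0.012]
top {'camera_matrix': array([[361.67175756,   0.        , 323.80882848],
       [  0.        , 361.67175756, 204.65435155],
       [  0.        ,   0.        ,   1.        ]]), 'k1': 0.01165056966789746, 'R': array([[-0.00687229, -0.99950557, -0.0306819 ],
       [-0.99596551,  0.00958684, -0.08922327],
       [ 0.0894733 ,  0.02994495, -0.99553896]]), 't': array([0.02550702, 0.54092566, 0.7550956 ])}
timer_centre 0.92 [0.271 0.25  0.06 ]
ti
[... 203 characters left out ...]
te_centre 0.9 [ 0.399 -0.072  0.01 ]
{'time': 0.4, 'qpos': array([-1.41100350e+00,  3.42131075e-01,  1.52424434e+00, -7.05211341e-06,
        1.27538565e+00, -1.45968139e-01]), 'qvel': array([-0.00075833,  0.00082818, -0.00266335,  0.00098884, -0.00137658,
       -0.00047964]), 'joint_efforts': array([-1.17463740e-03, -4.30715561e+01, -2.44195729e+01,  7.16955937e-02,
        5.01927151e-02, -5.23452036e-05]), 'tool_pos': array([ 0.15806345, -0.50059694,  0.24062196]), 'tool_rot': array([-3.14142505e+00, -1.78210239e-05,  3.05763021e-01]), 'contact_force': array([ 0.28262331,  0.41996951, -0.20034737]), 'torque': array([ 0.00305249, -0.0242623 , -0.00972796]), 'opening': 0.09146152444930614}
```

View pics/scene0.png

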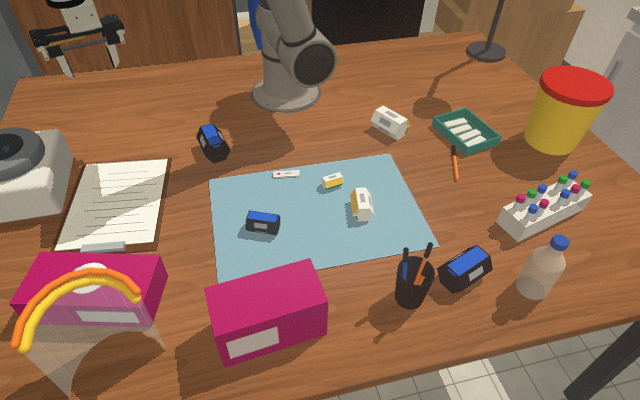

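View pics/top0.png

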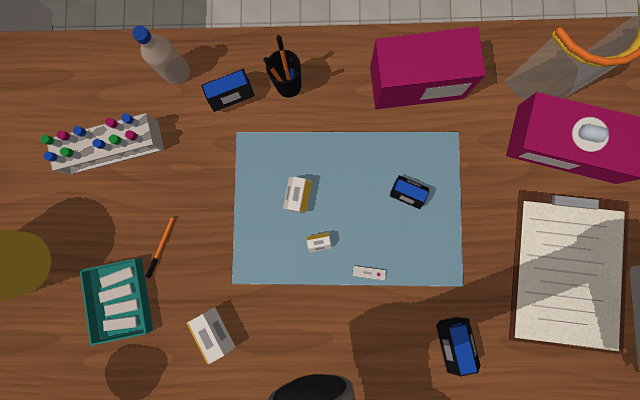

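The scene view shows three white prisms. The middle-sized one is on the mat at about (362,204) in scene and (297,194) in top, with its yellow side facing -y. There is a smaller one at top (319,241) and a larger one off the mat at (210,335). The smallest charcoal timer is on the mat at top (410,190), and the cassette is at (369,272). Next I'll fit a prism model to the target's masks.

```bash
cat > h.py <<'E'
import numpy as np, cv2
from scipy.optimize import minimize
from scipy.spatial.transform import Rotation as Ro
def proj(p,X):
    c=X@p['R'].T+p['t']; s=c[:,:2]/c[:,2:]; r2=(s**2).sum(1,keepdims=True)
    s=s*(1+p['k1']*r2); K=p['camera_matrix']; return s@K[:2,:2].T+K[:2,2]
def prism(x,y,yaw,roll=0,z=0.025):
    a=np.deg2rad(np.arange(0,360,60)); r=0.044/np.sqrt(3)
    V=[]
    for e in(-.035,.035):
        for t in a: V.append([e,r*np.cos(t+roll),r*np.sin(t+roll)])
    V=np.array(V); R=Ro.from_euler('z',yaw).as_matrix()
    return V@R.T+[x,y,z]
def sil(p,X,S=4):
    u=proj(p,X); h=cv2.convexHull((u*S*16).astype(np.int32)) 
    m=np.zeros((400*S,640*S),np.uint8); cv2.fillConvexPoly(m,h,1,shift=4)
    return cv2.resize(m.astype(np.float32),(640,400),interpolation=cv2.INTER_AREA)
def fit(obs,x0):
    def f(q):
        c=0
        for p,m in obs:
            s=sil(p,prism(*q)); c+=1-np.minimum(s,m).sum()/np.maximum(s,m).sum()
        return c
    best=None
    for dy in(-.2,0,.2):
        sx=np.array(x0)+[0,0,dy]
        simp=np.vstack([sx,sx+[.01,0,0],sx+[0,.01,0],sx+[0,0,.2]])
        r=minimize(f,sx,method='Nelder-Mead',options=dict(initial_simplex=simp,xatol=1e-4,fatol=1e-4))
        if best is None or r.fun<best.fun: best=r
    return best.x,best.fun
def getmask(robot,c,label,near):
    """mask whose centroid nearest projected point"""
    p=robot.camera_params(c); u=proj(p,np.array([near]))[0]
    L=robot.masks_of(c,label); b=None
    for d in L:
        m=d['mask']
        if m.sum()<20: continue
        ys,xs=np.nonzero(m); dd=np.hypot(xs.mean()-u[0],ys.mean()-u[1])
        if b is None or dd<b[0]: b=(dd,m.astype(np.float32),d['score'])
    return p,b
E
python3 - <<'E'
from cell import robot
from h import *
obs=[]
for c in ["scene","top"]:
    im=robot.read_camera(c)
    p,b=getmask(robot,c,"timer_centre",[.565,.075,.03]); print(c,b[0],b[2],b[1].sum())
    o=(p,b[1]); obs.append(o); print(fit([o],[.565,.075,0]))
q,f=fit(obs,[.565,.075,0]); print(q,f)
for (p,m),c in zip(obs,["scene","top"]):
    im=robot.read_camera(c)
    u=proj(p,prism(*q)); ctr=u.mean(0).astype(int)
    x0,y0=ctr[0]-50,ctr[1]-40
    a=cv2.resize(im[y0:y0+80,x0:x0+100,::-1],None,fx=6,fy=6,interpolation=cv2.INTER_CUBIC)
    g=a.copy()
    for v in u: cv2.circle(g,tuple(int(t) for t in (v-[x0,y0]+.5)*6),3,(0,0,255),-1)
    cv2.imwrite(f"pics/fit_{c}.png",g)
E
```

```text
scene 1.2343361830088757 0.88 618.0
(array([ 0.56431292,  0.07825179, -0.17698338]), np.float64(0.05007237195968628))
top 1.9760916638364854 0.58 776.0
(array([ 0.56266261,  0.07888444, -0.19540769]), np.float64(0.04136538505554199))
[ 0.56346938  0.07863688 -0.19362771] 0.101875901222229
```

View pics/fit_scene.png

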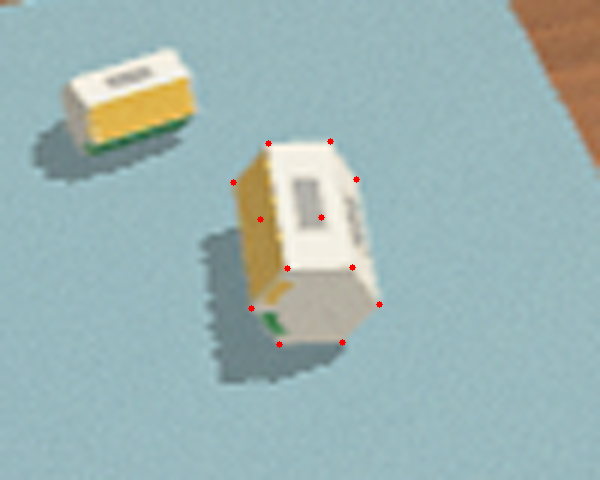

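View pics/fit_top.png

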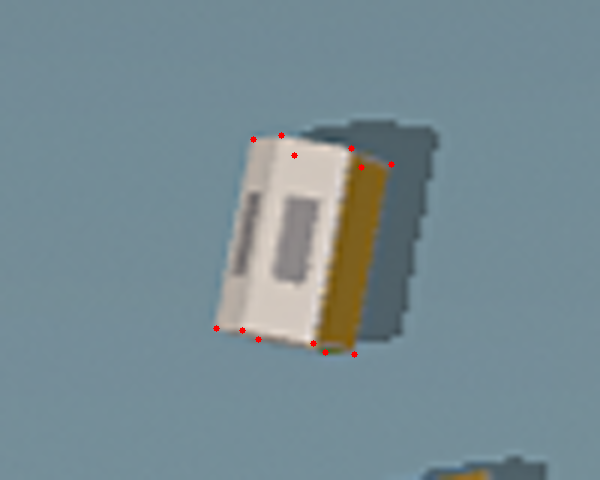

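The fit matches: centre (0.5635, 0.0786), axis yaw -0.194, yellow on the -y side with green below it. The roll direction is u = (0.19, 0.98). I'll use a tool yaw of about 1.38 so that tool x points along u.

```bash
python3 -m creep '[[[53.2,-37.7,0,0,0,-61.5,-1],[53.2,-37.7,0,0,0,-61.5,-1],[53.2,-37.7,0,0,0,-61.5,-1],[53.2,-37.7,0,0,0,-61.5,-1],[53.2,-37.7,0,0,0,-61.5,-1],[53.2,-37.7,0,0,0,-61.5,-1],[53.2,-37.7,0,0,0,-61.5,-1],[53.2,-37.7,0,0,0,-61.5,-1]]]' 20
```

```text
time: 1.5
tool_pos: [0.4006, -0.1801, 0.2411]
tool_rot: [3.141, 0.001, 1.384]
contact_force: [0.8, -0.6, -0.7]
opening: 0.0328
```

```bash
python3 -m creep '[[[22.4,11.2,0,0,0,0,-1],[22.4,11.2,0,0,0,0,-1],[22.4,11.2,0,0,0,0,-1],[22.4,11.2,0,0,0,0,-1],[22.4,11.2,4,0,0,0,-1],[22.4,11.2,10,0,0,0,-1],[22.4,11.2,12,0,0,0,-1],[22.4,11.2,12,0,0,0,-1]]]'
python3 - <<'E'
from cell import robot
from h import *
obs=[]
for c in ["scene","wrist"]:
    im=robot.read_camera(c)
    cv2.imwrite(f"pics/{c}1.png",im[:,:,::-1])
p=robot.camera_params("wrist")
u=proj(p,prism(.5635,.0786,-.194)); print(u.round())
b=getmask(robot,"wrist","timer_centre",[.5635,.0786,.025])[1]
if b: print(b[0],b[2],fit([(p,b[1])],[.5635,.0786,-.19]))
E
```

```text
time: 2.3
tool_pos: [0.5491, 0.0201, 0.1158]
tool_rot: [-3.131, 0.002, 1.385]
contact_force: [-0.2, 0.6, -0.5]
opening: 0.0006
[[268.  82.]
 [264. 103.]
 [265. 145.]
 [271. 158.]
 [274. 136.]
 [273. 101.]
 [374.  83.]
 [379. 104.]
 [377. 145.]
 [371. 159.]
 [368. 137.]
 [369. 102.]]
3.623003627186799 0.56 (array([ 0.56589578,  0.07686566, -0.17382377]), np.float64(0.019152700901031494))
```

```bash
python3 -c "
import cv2
cv2.imwrite('pics/s1c.png',cv2.resize(cv2.imread('pics/scene1.png')[120:270,220:440],None,fx=3,fy=3,interpolation=2))"
```

```text
(no output)
```

View pics/wrist1.png

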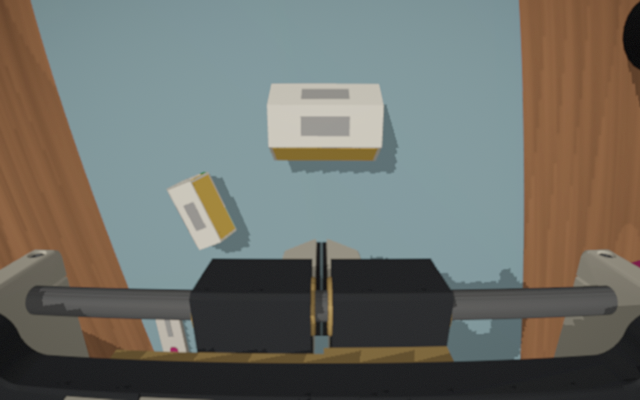

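View pics/s1c.png

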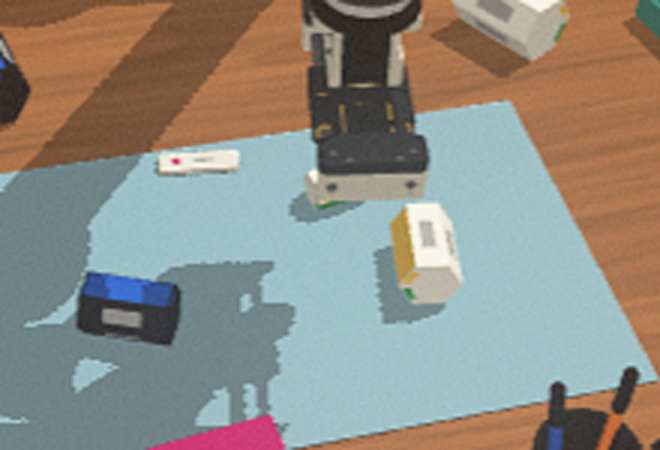

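```bash
python3 -m creep '[[[0,0.4,3,0,0,0,-1],[1,0.4,5,0,0,0,-1],[2,0.4,6,0,0,0,-1],[2,0.4,6,0,0,0,-1],[2.2,0.4,6,0,0,0,-1],[2.4,0.4,6,0,0,0,-1]]]'
cat > look.py <<'E'
import sys
from cell import robot
from h import *
n=sys.argv[1]; q=[float(a) for a in sys.argv[2:5]]
w=robot.read_camera("wrist"); pw=robot.camera_params("wrist"); s=robot.read_camera("scene"); ps=robot.camera_params("scene")
u=proj(ps,np.array([[q[0],q[1],.03]]))[0].astype(int)
a=cv2.resize(s[u[1]-40:u[1]+40,u[0]-50:u[0]+50,::-1],None,fx=5,fy=5,interpolation=2)
b=cv2.resize(w[:,:,::-1],None,fx=.625*.8*1,fy=.5)
im=np.zeros((600,500,3),np.uint8); im[:400]=a; b=cv2.resize(w[:,:,::-1],(320,200)); im[400:,:320]=b
cv2.imwrite(f"pics/{n}.png",im)
o=robot.observe(); print(o['time'],o['tool_pos'].round(4),o['tool_rot'].round(3),o['contact_force'].round(1))
for c in["scene"]:
    p,m=getmask(robot,c,"timer_centre",[q[0],q[1],.03])
    if m: print(c,m[0],m[2],fit([(p,m[1])],q))
E
python3 look.py a2 .5645 .078 -.185
```

```text
time: 3.05
tool_pos: [0.5631, 0.0412, 0.0646]
tool_rot: [3.135, 0.0, 1.383]
contact_force: [0.5, -0.1, 0.1]
opening: 0.0003
3.15 [0.5628 0.0414 0.0641] [3.136 0.    1.383] [ 0.1  0.4 -0.4]
scene 9.990770553786717 0.65 (array([0.5707772 , 0.06775963, 0.23338922]), np.float64(0.5431172847747803))
```

View pics/a2.png

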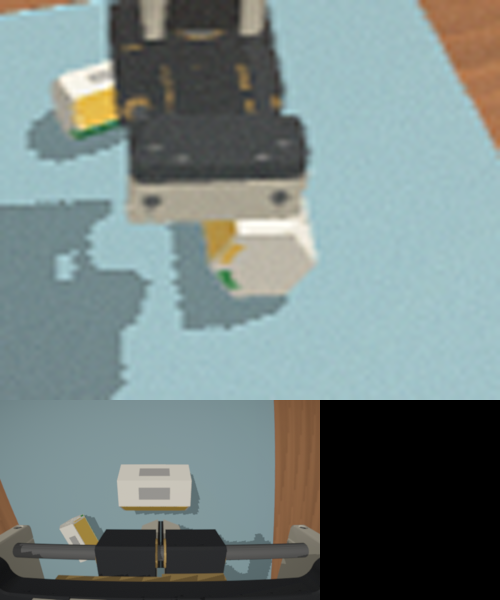

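```bash
python3 -m creep '[[[0,-0.4,0.8,0,0,0,-1],[0,-0.4,0.8,0,0,0,-1],[0,-0.4,0.8,0,0,0,-1],[0,-0.4,0.8,0,0,0,-1]]]'

```

```text
time: 3.6
tool_pos: [0.5587, 0.042, 0.0558]
tool_rot: [3.137, 0.0, 1.383]
contact_force: [0.0, 0.3, 0.3]
opening: 0.0007
```

```bash
python3 -m creep '[[[0.5,0,0,0,0,0,-1],[1.0,0,0,0,0,0,-1],[1.2,0,0,0,0,0,-1],[1.4,0,-0.12,0,0,0,-1],[1.6,0,-0.25,0,0,0,-1],[1.8,0,-0.38,0,0,0,-1],[1.9,0,-0.44,0,0,0,-1],[1.9,0,-0.44,0,0,0,-1]]]'
cat > snap.py <<'E'
import sys
from cell import robot
from h import *
n=sys.argv[1]
w=robot.read_camera("wrist"); s=robot.read_camera("scene")
im=np.zeros((600,800,3),np.uint8)
im[:300,:480]=cv2.resize(s[160:260,290:450,::-1],(480,300),interpolation=2)
im[300:,:600]=cv2.resize(w[40:340,20:620,::-1],(600,300),interpolation=2)
t=robot.read_camera("top")
im[:300,480:]=cv2.resize(t[150:250,250:357,::-1],(320,300),interpolation=2)
cv2.imwrite(f"pics/{n}.png",im)
o=robot.observe(); print(o['time'],o['tool_pos'].round(4),o['tool_rot'].round(3),o['contact_force'].round(1))
E
python3 snap.py b1
```

```text
time: 4.4
tool_pos: [0.5624, 0.0609, 0.0603]
tool_rot: [3.136, 0.0, 1.383]
contact_force: [0.8, -2.1, 2.7]
opening: 0.0006
4.55 [0.5623 0.0606 0.0602] [3.136 0.    1.383] [ 0.9 -1.1  2.8]
```

View pics/b1.png

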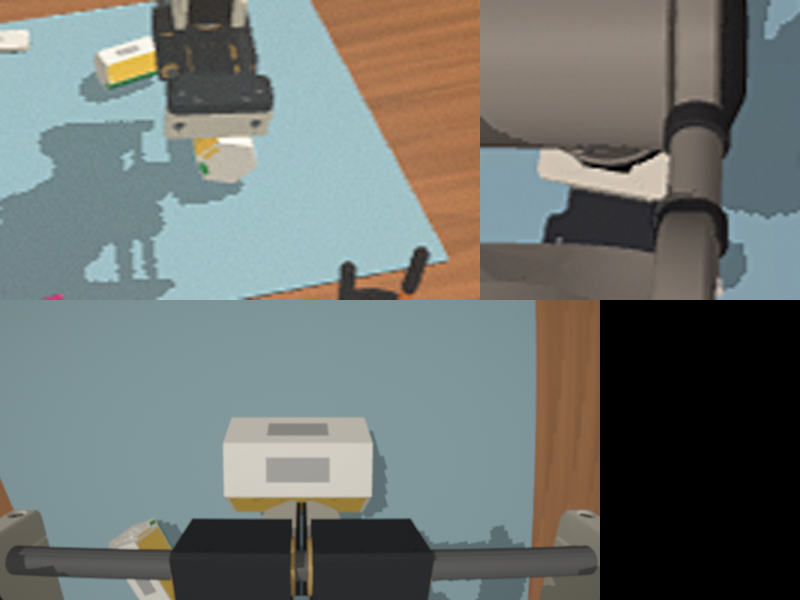

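```bash
python3 - <<'E'
from cell import robot
from h import *
s=robot.read_camera("scene")
w=robot.read_camera("wrist")
a=cv2.resize(s[195:230,345:385,::-1],(640,560),interpolation=2)
# overlay end-face predictions for theta
p=robot.camera_params("scene")
def roll(th,x=.5645,y=.078,yaw=-.185):
    u=np.array([-np.sin(yaw),np.cos(yaw),0])
    piv=np.array([x,y,.003])+u*.0127
    t=np.deg2rad(th); c=np.array([-.0127*np.cos(t)+.022*np.sin(t), .022*np.cos(t)+.0127*np.sin(t)])
    ctr=piv+u*c[0]+[0,0,c[1]]
    return prism(ctr[0],ctr[1],yaw,-t,ctr[2])
for th,col in((0,(0,0,255)),(10,(0,200,0)),(20,(255,0,0))):
    U=proj(p,roll(th))[6:]
    cv2.polylines(a,[((U-[345,195]+.5)*16).astype(np.int32)],True,col,1)
cv2.imwrite("pics/b2.png",a)
E
```

```text
(no output)
```

View pics/b2.png

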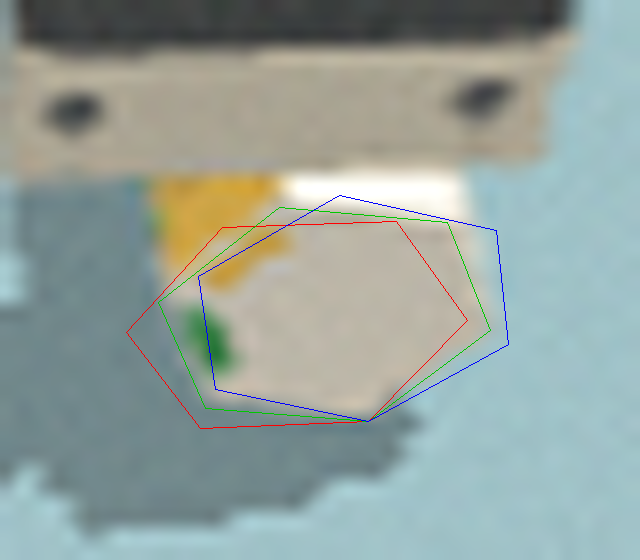

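```bash
python3 -m creep '[[[0.25,0,-0.13,0,0,0,-1],[0.5,0,-0.23,0,0,0,-1],[0.75,0,-0.32,0,0,0,-1],[1.0,0,-0.39,0,0,0,-1],[1.25,0,-0.45,0,0,0,-1],[1.5,0,-0.5,0,0,0,-1],[1.6,0,-0.52,0,0,0,-1],[1.6,0,-0.52,0,0,0,-1]]]'
python3 snap.py b3
```

```text
time: 5.45
tool_pos: [0.5651, 0.0765, 0.0652]
tool_rot: [3.137, 0.0, 1.383]
contact_force: [0.8, -0.2, 0.3]
opening: 0.0005
5.6 [0.5652 0.0762 0.0653] [3.137 0.    1.383] [ 0.3  0.4 -0.4]
```

View pics/b3.png

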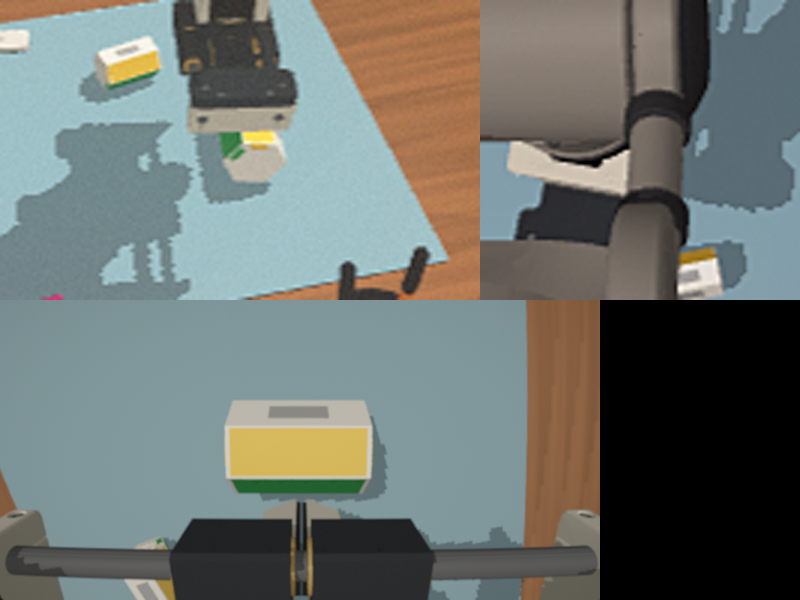

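Yellow is on top and the timer is at rest (wrist view, rows 427-480 of the composite). Now I'll re-measure it.

```bash
python3 -m creep '[[[-0.6,0,0,0,0,0,-1],[-0.8,0,0,0,0,0,-1],[-0.8,0,0,0,0,0,-1],[-0.8,0,0,0,0,0,-1]]]'
cat > meas.py <<'E'
import sys
from cell import robot
from h import *
q0=[float(a) for a in sys.argv[1:4]]
w=robot.read_camera("wrist");p=robot.camera_params("wrist")
_,b=getmask(robot,"wrist","timer_centre",[q0[0],q0[1],.025])
print(b[0],b[2],b[1].sum())
q,f=fit([(p,b[1])],q0); print(q,f)
o=robot.observe(); T=o['tool_pos']; y=o['tool_rot'][2]; ux=np.array([np.cos(y),np.sin(y)]); uy=np.array([np.sin(y),-np.cos(y)])
d=q[:2]-T[:2]; print(o['time'],T.round(4),y,"centre ahead in tool x,y:",d@ux,d@uy)
g=w[:,:,::-1].copy()
for v in proj(p,prism(*q)): cv2.circle(g,tuple(int(t) for t in v),2,(0,0,255),-1)
cv2.imwrite(f"pics/m{o['time']:.2f}.png",g)
E
python3 meas.py .570 .103 -.185; ls pics
```

```text
time: 6.0
tool_pos: [0.5637, 0.0682, 0.0653]
tool_rot: [3.137, 0.0, 1.383]
contact_force: [-0.6, -0.5, -0.4]
opening: 0.0004
3.470285033770245 0.95 13048.0
[ 0.56840337  0.10278209 -0.195992  ] 0.014727771282196045
6.1 [0.5637 0.0684 0.0653] 1.3829398249229925 centre ahead in tool x,y: 0.03467577824187833 -0.0017875033156825439
a2.png
b1.png
b2.png
b3.png
fit_scene.png
fit_top.png
m6.10.png
s1c.png
scene0.png
scene1.png
top0.png
wrist1.png
```

```bash
python3 -m creep '[[[0,-0.1,0.5,0,0,0,-1],[0,-0.1,0.95,0,0,0,-1],[0,-0.1,0.95,0,0,0,-1],[0,-0.1,0.95,0,0,0,-1]]]'
python3 meas.py .568 .103 -.195
```

```text
time: 6.5
tool_pos: [0.5626, 0.0686, 0.0555]
tool_rot: [3.137, 0.0, 1.383]
contact_force: [-0.1, 0.5, 0.4]
opening: 0.0004
1.4965470486567698 0.96 14280.0
[ 0.5685358   0.10242747 -0.19608146] 0.0136566162109375
6.6 [0.5628 0.0686 0.0558] 1.38296652714343 centre ahead in tool x,y: 0.03431652942676212 -0.0006963343956360237
```

```bash
python3 -m creep '[[[0.5,0,0,0,0,0,-1],[0.9,0,0,0,0,0,-1],[1.1,0,0,0,0,0,-1],[1.3,0,-0.12,0,0,0,-1],[1.5,0,-0.25,0,0,0,-1],[1.7,0,-0.38,0,0,0,-1],[1.8,0,-0.44,0,0,0,-1],[1.8,0,-0.44,0,0,0,-1]]]'
python3 snap.py c1
```

```text
time: 7.4
tool_pos: [0.5664, 0.0864, 0.0604]
tool_rot: [3.136, 0.0, 1.383]
contact_force: [-0.4, -1.1, 4.6]
opening: 0.0003
7.55 [0.5663 0.0862 0.0603] [3.136 0.    1.383] [ 0.2 -2.7  4.5]
```

View pics/c1.png

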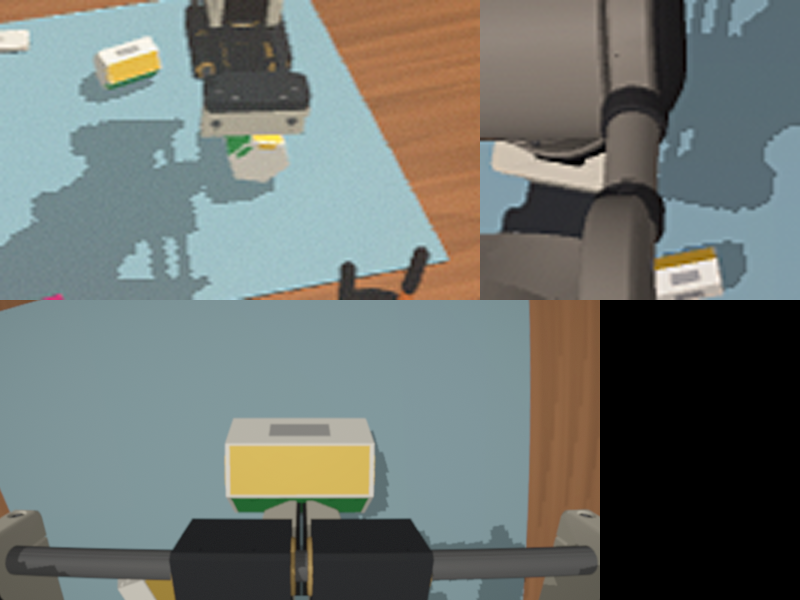

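Same state as in the first roll: tilted about 10°. I'll continue along the arc.

```bash
python3 -m creep '[[[0.25,0,-0.13,0,0,0,-1],[0.5,0,-0.23,0,0,0,-1],[0.75,0,-0.32,0,0,0,-1],[1.0,0,-0.39,0,0,0,-1],[1.25,0,-0.45,0,0,0,-1],[1.5,0,-0.5,0,0,0,-1],[1.6,0,-0.52,0,0,0,-1],[1.6,0,-0.52,0,0,0,-1]]]'
python3 snap.py c2
```

```text
time: 8.35
tool_pos: [0.5691, 0.1021, 0.0653]
tool_rot: [3.137, 0.0, 1.383]
contact_force: [0.6, 0.6, 0.3]
opening: 0.0008
8.5 [0.5691 0.1019 0.0653] [3.137 0.    1.383] [ 0.6 -0.8 -0.1]
```

View pics/c2.png

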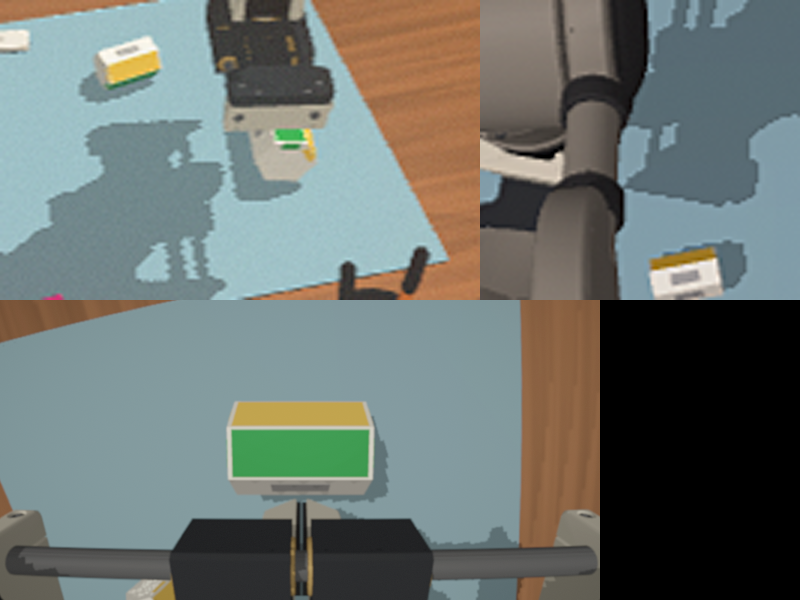

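Green is on top. I'll back off and rise clear, then check.

```bash
python3 -m creep '[[[-1,0,0,0,0,0,-1],[-2,0,-1,0,0,0,-1],[-3,0,-4,0,0,0,-1],[-5,0,-8,0,0,0,-1],[-8,0,-12,0,0,0,-1],[-12,0,-14,0,0,0,-1],[-16,0,-14,0,0,0,-1],[-16,0,-14,0,0,0,-1]]]'
python3 - <<'E'
from cell import robot
from h import *
t=robot.read_camera("top"); s=robot.read_camera("scene")
im=np.vstack([cv2.resize(s[130:260,200:440,::-1],(540,292),interpolation=2),cv2.resize(t[120:295,225:475,::-1],(540,300),interpolation=2)])
cv2.imwrite("pics/end.png",im)
E
```

```text
time: 9.3
tool_pos: [0.5379, -0.0601, 0.2071]
tool_rot: [3.134, 0.002, 1.378]
contact_force: [-0.6, -0.2, -0.5]
opening: 0.0006
```

View pics/end.png

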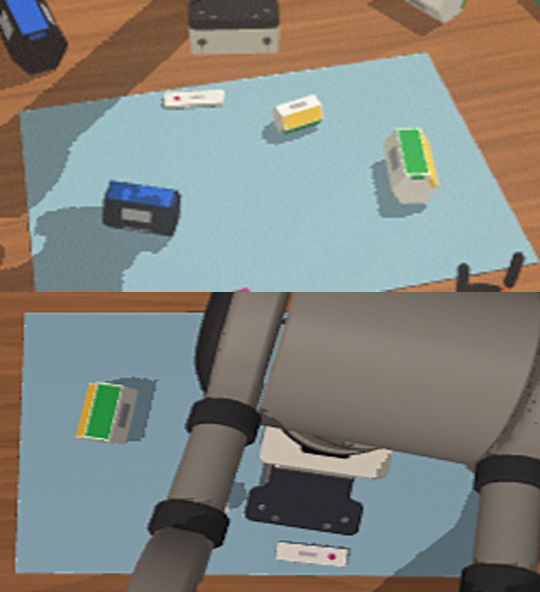

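The final views show the timer flat on the mat with green on top. In the scene view the charcoal timer still has blue up, and it and the cassette look unmoved. The gripper is in free air.

```bash
python3 -c "
from cell import robot
print(robot.hand_in())"
```

```text
the job is handed in; nothing more can be done
None
```

The white timer is lying flat on the mat with its green face on top, and I handed the job in at about 9.4 s.

- **Rolls:** I used the middle-sized white timer. With the gripper closed, I pushed it over twice, high on the slope and rising with it. It tipped about its far bottom edge each time and was not gripped at any point.
- **Pause on yellow:** After the first roll it came to rest yellow face up. I backed off, checked it in the wrist camera and measured its position again before the second roll.
- **Final checks:** The last scene and top pictures show the green face up and the gripper clear at z = 0.21 m. In the scene view, the charcoal timer still has its blue face up, and it and the cassette look unmoved. I judged that by eye and did not measure their positions. The arm hid the charcoal timer in the last top picture.
- **Forces:** The highest contact force I read between moves was about 5 N.
- **Measurement differences:** The position fits from different cameras disagreed by 2–3 mm, which did not affect the rolls. One scene-camera fit, made while the gripper blocked the view, was wrong and I ignored it.

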